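# Close an instrument enclosure with a cover from the stack

### The arm

A 7-joint arm with a two-finger parallel gripper is mounted at the origin on the work surface. World frame = base frame: x ahead of the robot, y to its left, z up, the work surface at z = 0. Lengths are in m, angles in rad, forces in N, time in s.
With the tool pointing down it reaches from about 0.425 to 0.925 m from the base axis. Payload 6.8 kg.
Tool frame: the origin (TCP) lies at the centre of the arm's flange, where the gripper is bolted on; the fingertips stand 173 mm ahead of it and the grasp point (between the pads) lies 155 mm ahead of it (r.hold_point_z is the distance from the TCP to the grasp point, in m); z points along the fingers, x is the direction in which the jaws open and shut, and the axes are right-handed (so a half turn about z gives the same grasp; the last joint's range is limited). The gripper opens to 85 mm and grips with 20 to 120 N. Pads are 22 mm wide; open, the fingers measure 114 mm over their backs; the gripper's body (76 mm by 85 mm) begins 54 mm behind the grasp point. The pads swing forward as they close: fully open they stand 13 mm farther back than shut.
Start: joints at [1.088, 0.477, 0.022, 1.555, -0.011, 1.109, -0.083], TCP at [0.247, -0.628, 0.405] pointing down, gripper open.
Joint ranges: [-2.96, 2.96], [-0.34, 2.1], [-1.41, 1.46], [0.24, 2.44], [-1.37, 4.51], [0.17, 1.92], [-2.96, 2.96]. Speed limits (rad/s): [2.39, 2.39, 3.14, 3.14, 3.14, 3.14, 3.14].

### API

Orientations are given as a rotation vector (axis times angle).
In Python, from bench import r gives the robot as it stands.
- The arm moves only by the tool apply_moves, never from a script. Its arguments are lists of equal length, an entry for each row: "dp": the shift along the tool's x, y, z scaled (see below), a list of three; "twist": the turn, a rotation vector about the tool's x, y, z scaled (see below), a list of three; "jaw": the closure in counts, from 0 (fully open) to 255 (shut). In form: {"dp": [[x, y, z], ...], "twist": [[rx, ry, rz], ...], "jaw": [jaw, ...]}. A call has 1 to 20 rows; each row shifts and turns the pose as measured when the row begins, along the tool's axes as they then stand; what a row does not reach is not made up. The controller multiplies each number of a shift by 12 cm and each number of a turn by 120 degrees. A row lasts 1/10 s, in which the tool goes at most 50 mm and 8.59 degrees, less where a joint would pass 70% of its speed; a pose out of reach is approached as far as the arm can. A call with a number of a shift or a turn outside -1 to 1 is refused whole. A call with a gripper value outside its range is refused whole. The fingers move at their own pace and stop on an object; "grip_force" is the grip in N (left out, the last holds). Time passes only in rows, so rows that do not move let the fingers close. It gives the time, the measured TCP pose, the force and the opening at its end, in the units of the state.
- r.get_obs(): the state, without advancing time (a new reading comes with each control period).
- r.grab_frame(name): name is "scene" or "top"; returns a dict with "color" (420x560x3 uint8, red, green, blue), "z_map" (420x560 float32, m along the optical axis (not along the pixel's ray), 0 where there is no reading), "intrinsics" (3x3 intrinsics, pixels), "R" (3x3) and "t" (3): a world point X has camera coordinates R X + t. Camera axes: x right, y down, z forward; pixel columns grow to the right and rows downward; lengths in m; the calibration is good to about 2 mm. A picture is of the moment at which its call begins.
- r.hand_in(): hands the job in, once; it reports no verdict.
The state is a dict: "clock": time; "joints": joint angles; "qvel": joint speeds; "tau": joint torques, N m; "tcp_pos": TCP position; "orientation": TCP orientation; "contact_force": force on the tool from outside, world axes, zero at the start; "moment": the same for the moment, N m; "grip_width": finger opening in m.
Only numpy, scipy, OpenCV 4.12 (cv2) and the standard library are available. Lean on these libraries where they do the work, as an engineer would, in place of code of your own. Each camera call takes 0.05 s, during which the arm holds its last target.

### The job

Close the open grey instrument enclosure: take just the top cover from the stack of long covers and set it on the enclosure, underside step down in the opening, so that it lies flat on the rim, lined up with the enclosure. Set it down rather than dropping it from a height, let go, and leave the other covers of both stacks as they are.

Things in the scene. Friction and masses are not known exactly. Their poses are not given: they have to be found in the camera images.
- cover_center (a point): Top one of three stacked long covers: bare aluminium plate 136 (x) x 66 (y) x 6 mm with a step 94 x 20 x 8 mm centred under it, 0.2 kg. Point: its centre, half-way up its 14 mm; plate underside 1 mm above the point, top face 7 mm above; z up. Stacked step down, leaving an 8 mm gap under the plate's edges all round. Stack stands on a black pad 180 x 95 x 3 mm.
- long_next_center (a point): The next cover down in the same stack, of the same shape; point and axes as for the top cover, 14 mm lower. The gap between the two plates is 8 mm high. It stays where it is.
- enclosure_rim (a point): Open grey metal box fixed to the bench, 130 (x) x 56 (y) x 50 mm high, walls 8 mm. Point: middle of the 114 x 40 mm opening, at rim height; z up. A seated cover's plate lies on the rim, its step in the opening with 10 mm play each side, overhanging 5 mm at the long sides, 3 mm at the ends. Sockets stick out 14 mm at the short ends, below 36 mm height.
- short_cover_center (a point): The top cover of a stack of two short covers on a pad like the other one: a plate 92 x 66 x 6 mm with a step 50 x 20 x 8 mm under it, too short for this enclosure. The point lies at its centre, half-way up; x along the 92 mm. It stays where it is. The two stacks may stand on either side.
Not all that is in view belongs to the job. What is shaped like the part that bears cover_center but blue is not meant.

How it is judged:
By the outcome, as a careful person would: the job done as asked, in the order asked, and still so for the second after the job is handed in, with the robot touching nothing.
It also fails if it takes over 35 s, if anything falls off the work surface, if the arm or the gripper's body presses on something with over 40 N, if the wrist force passes 120 N, or if a joint passes its speed limit or range.

## Working session

There is one attempt and no reset: what is moved stays moved. The work goes in short steps, Python scripts to look and compute and a tool call to move; the robot and the scene stay as the last step left them, time stands still between calls to the robot, and variables do not carry over. Pictures are saved under pics/ and viewed, and the job is handed in when it is done.

Besides the shell and the picture viewer there is one more tool, called after "Emit:" by a JSON object that holds its "op" and its "data", one argument or row to a line. apply_moves: Moves the arm, as the interface text tells. Shifts and turns lie within -1 to 1; 1 stands for 12 cm of shift or 120 degrees of turn. Its arguments: {"type":"object","properties":{"dp":{"type":"array"},"twist":{"type":"array"},"jaw":{"type":"array"},"grip_force":{"type":"number"}},"required":["dp","twist","jaw"]}

```bash
mkdir -p pics
python3 - <<'E'
from bench import r
import cv2,numpy as np
for n in("scene","top"):
    f=r.grab_frame(n); cv2.imwrite(f"pics/{n}0.png",f["color"][:,:,::-1]); np.savez(f"{n}0.npz",**f)
    print(n,f["intrinsics"].tolist(),f["R"].round(3).tolist(),f["t"])
o=r.get_obs();print(o, r.hold_point_z)
E
```

```text
scene [[414.20071941109643, 0.0, 276.7568999168481], [0.0, 414.20071941109643, 218.29096748766293], [0.0, 0.0, 1.0]] [[0.818, 0.575, -0.01], [0.294, -0.433, -0.852], [-0.495, 0.694, -0.523]] [-0.39450804 -0.14789822  1.45150336]
top [[419.6568643593505, 0.0, 281.44981086215984], [0.0, 419.6568643593505, 205.4019100650359], [0.0, 0.0, 1.0]] [[-0.0, -1.0, 0.032], [-0.984, -0.006, -0.18], [0.18, -0.031, -0.983]] [-0.11688592  0.53891157  1.00528661]
{'clock': 0.1, 'joints': array([ 1.08791304,  0.47774517,  0.0223498 ,  1.5563097 , -0.01150252,
        1.1092789 , -0.08310521]), 'qvel': array([ 0.0001152 , -0.00260723, -0.00093096, -0.00303517, -0.00043712,
       -0.00023076, -0.00082324]), 'tau': array([ 3.39767692e-03, -5.97763467e+01,  1.61253210e+00, -2.81956851e+01,
        1.26213711e-02,  5.04552459e-03, -2.21426248e-06]), 'tcp_pos': array([ 0.24702208, -0.62793112,  0.40382235]), 'orientation': array([-2.59573806e+00,  1.76823902e+00,  2.19232157e-03]), 'contact_force': array([ 0.39519037,  0.10253549, -0.2703051 ]), 'moment': array([0.04459557, 0.0388327 , 0.03052828]), 'grip_width': 0.08525688071240915} 0.1547
```

View pics/scene0.png

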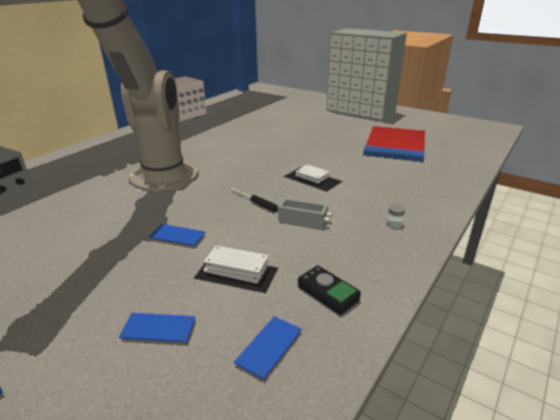

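View pics/top0.png

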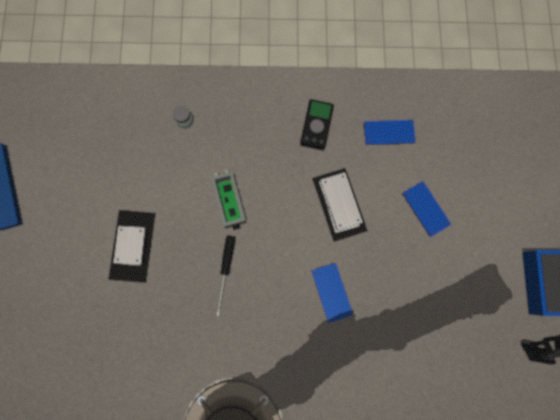

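The top view shows the bare long stack at about (340,204), the open enclosure with the green board inside at (230,200), and the short stack at (130,245). The blue plates at (389,132), (427,208) and (332,292) are not meant. I'll confirm with enlarged crops.

```bash
cat > h.py <<'E'
import numpy as np,cv2
def cloud(f):
    K=f["intrinsics"];z=f["z_map"];v,u=np.mgrid[:z.shape[0],:z.shape[1]]
    P=np.stack([(u-K[0,2])/K[0,0]*z,(v-K[1,2])/K[1,1]*z,z],-1)
    return (P-f["t"])@f["R"]
E
python3 - <<'E'
import numpy as np,cv2
from h import *
a=np.load("top0.npz");c=a["color"][:,:,::-1]
A=cv2.resize(c[160:250,200:300],None,fx=4,fy=4,interpolation=2)
B=cv2.resize(c[160:250,290:390],None,fx=4,fy=4,interpolation=2)
s=np.load("scene0.npz")["color"][:,:,::-1]
C=cv2.resize(s[190:300,180:380],None,fx=4,fy=4,interpolation=2)[:, :800]
cv2.imwrite("pics/ab.png",np.hstack([A,B]));cv2.imwrite("pics/c.png",C)
W=cloud(a)
for nm,(u0,u1,v0,v1),zl,zh in [("long",(300,380,160,250),.036,.06),("rim",(205,255,165,235),.042,.06),("short",(100,165,200,290),.024,.05),("pad",(300,380,160,250),.0015,.006)]:
    w=W[v0:v1,u0:u1].reshape(-1,3);m=(w[:,2]>zl)&(w[:,2]<zh);p=w[m]
    print(nm,len(p),p.mean(0),np.percentile(p[:,2],[5,50,95]))
    (cx,cy),(ww,hh),an=cv2.minAreaRect((p[:,:2]*1000).astype(np.float32));print(cx,cy,ww,hh,an)
E
```

```text
long 1363 [ 0.55266205 -0.26734303  0.04557579] [0.04230014 0.0455317  0.0488442 ]
553.7853393554688 -267.4169006347656 136.1524658203125 66.80058288574219 17.660703659057617
rim 458 [0.55544545 0.02028815 0.05028449] [0.0462091  0.05041476 0.05380591]
556.5707397460938 20.067081451416016 130.5798797607422 55.89198303222656 15.966780662536621
short 1000 [0.44072035 0.26364484 0.03140181] [0.02808216 0.03150038 0.03450087]
441.22052001953125 264.1163024902344 67.46320343017578 92.47637176513672 86.9290542602539
pad 2166 [ 0.54863714 -0.27055923  0.00303562] [0.00160903 0.00281042 0.00524072]
554.0995483398438 -273.0166015625 214.45529174804688 242.8155517578125 89.4899673461914
```

View pics/ab.png

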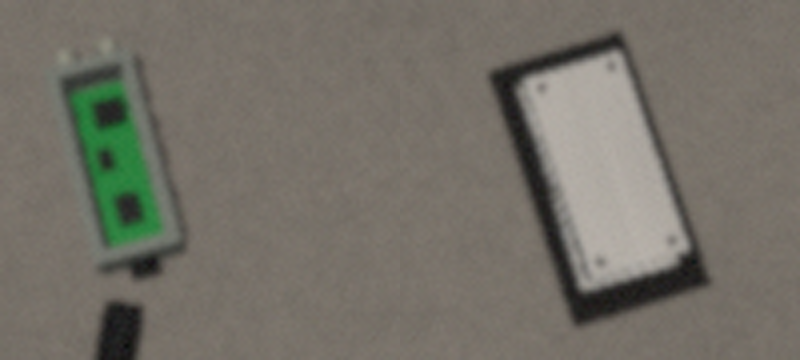

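View pics/c.png

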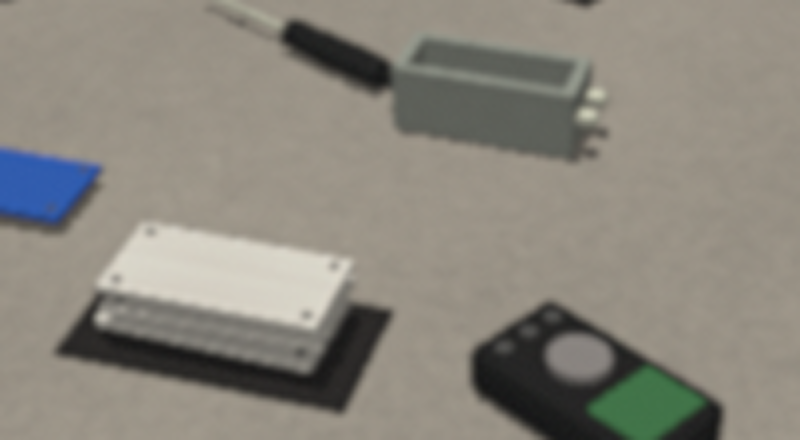

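The crops confirm it. The bare stack of three at right has its top face at 45.5 mm (expected 45) and measures 136x67. The grey box has its rim at 50.3 mm and measures 130.6x56. Next I'll refine both poses with an outline fit in both cameras.

```bash
cat >> h.py <<'E'
from scipy.optimize import least_squares, minimize
def proj(f,X):
    c=X@f["R"].T+f["t"];return np.stack([c[:,0]/c[:,2]*f["intrinsics"][0,0]+f["intrinsics"][0,2],c[:,1]/c[:,2]*f["intrinsics"][1,1]+f["intrinsics"][1,2]],1)
def rect(x,y,a,L,W,z):
    q=np.array([[1,1],[-1,1],[-1,-1],[1,-1]])*[L/2,W/2];R=np.array([[np.cos(a),-np.sin(a)],[np.sin(a),np.cos(a)]])
    return np.c_[q@R.T+[x,y],np.full(4,z)]
def edgefit(f,x,y,adeg,L,W,z,span=4,n=40,r=3):
    """mean gradient-based edge location: align rectangle outline to strongest gradient"""
    g=cv2.GaussianBlur(cv2.cvtColor(f["color"],cv2.COLOR_RGB2GRAY).astype(np.float32),(0,0),.8)
    p=np.array([x,y,np.radians(adeg)])
    for it in range(6):
        C=rect(*p,L,W,z);obs=[]
        for i in range(4):
            A,B=C[i],C[(i+1)%4]
            for t in np.linspace(.1,.9,n):
                X=A+(B-A)*t;u=proj(f,np.array([X,X+(B-A)*.01]));d=u[1]-u[0];d/=np.linalg.norm(d);nn=np.array([-d[1],d[0]])
                s=np.arange(-span,span+.01,.25);q=(u[0]+s[:,None]*nn).astype(np.float32)
                v=cv2.remap(g,q[:,:1],q[:,1:],cv2.INTER_LINEAR)[:,0];dv=np.abs(np.gradient(v))
                k=dv.argmax()
                if dv[k]>1.2: obs.append((i,t,s[k]*nn+u[0],nn))
        def res(p):
            C=rect(*p,L,W,z);X=np.array([C[i]+(C[(i+1)%4]-C[i])*t for i,t,_,_ in obs])
            U=proj(f,X);return [(U[j]-o[2])@o[3] for j,o in enumerate(obs)]
        s=least_squares(res,p,loss="soft_l1",f_scale=.5,x_scale=[.01,.01,.05]);p=s.x
    return p[0],p[1],np.degrees(p[2]),np.sqrt(np.mean(np.square(res(p)))),len(obs)
E
python3 - <<'E'
from h import *
for n in("top","scene"):
    f=np.load(n+"0.npz")
    print(n,"cover",np.round(edgefit(f,.5537,-.2674,17.5,.136,.066,.045,3),4))
    print(n,"encl",np.round(edgefit(f,.5565,.0200,16,.130,.056,.050,3),4))
    W=cloud(f)
    for nm,c,zl,zh in [("cover",(.5537,-.2674),.040,.05),("rim",(.5565,.02),.045,.055),("short",(.441,.264),.024,.04)]:
        m=(np.hypot(W[...,0]-c[0],W[...,1]-c[1])<.085)&(W[...,2]>zl)&(W[...,2]<zh);p=W[m]
        R=cv2.minAreaRect((p[:,:2]*1000).astype(np.float32));print(nm,len(p),R,p[:,2].mean())
E
```

```text
top cover [  0.5492  -0.2649  16.8931   1.546  160.    ]
top encl [5.5480e-01 1.4500e-02 1.8190e+01 1.5089e+00 1.5600e+02]
cover 1344 ((553.7853393554688, -267.4169006347656), (136.1524658203125, 66.80058288574219), 17.660703659057617) 0.045523914545877946
rim 443 ((556.5707397460938, 20.067081451416016), (130.5798797607422, 55.89198303222656), 15.966780662536621) 0.050443806976812305
short 1000 ((441.22052001953125, 264.1163024902344), (67.46320343017578, 92.47637176513672), 86.9290542602539) 0.031401810544554945
scene cover [  0.554   -0.2671  17.4448   0.3029 160.    ]
scene encl [5.64700e-01 2.06000e-02 1.69134e+01 1.10770e+00 1.59000e+02]
cover 1093 ((555.38525390625, -269.714599609375), (136.64306640625, 70.09701538085938), 17.043132781982422) 0.04602428784725858
rim 360 ((557.9197387695312, 19.150585174560547), (130.322021484375, 63.911163330078125), 16.22484588623047) 0.04991190247391799
short 270 ((442.8826599121094, 263.1744384765625), (72.8890380859375, 95.27910614013672), 88.7724380493164) 0.03231051308978903
```

Run:
```python
from h import *
f=np.load("top0.npz");g=np.load("scene0.npz")
def crop(f,u,v,w,h,s,rs):
    c=cv2.resize(f["color"][v:v+h,u:u+w,::-1],None,fx=s,fy=s,interpolation=cv2.INTER_CUBIC)
    for R in rs: cv2.polylines(c,[(((proj(f,R)-[u,v]+.5)*s-.5)*16).round().astype(int)],True,(0,0,255),1,16,4)
    return c
E_=rect(.5566,.0201,np.radians(16.1),.130,.056,.05);O=rect(.5566,.0201,np.radians(16.1),.114,.040,.05)
C=rect(.554,-.2672,np.radians(17.5),.136,.066,.045)
a=np.hstack([crop(f,205,165,50,70,8,[E_,O]),crop(f,310,165,50,70,8,[C])])
cv2.imwrite("pics/d.png",a)
cv2.imwrite("pics/e.png",np.hstack([crop(g,272,190,60,45,6,[E_,O]),crop(g,198,240,72,45,6,[C])]))
```

```text
(no output)
```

View pics/d.png

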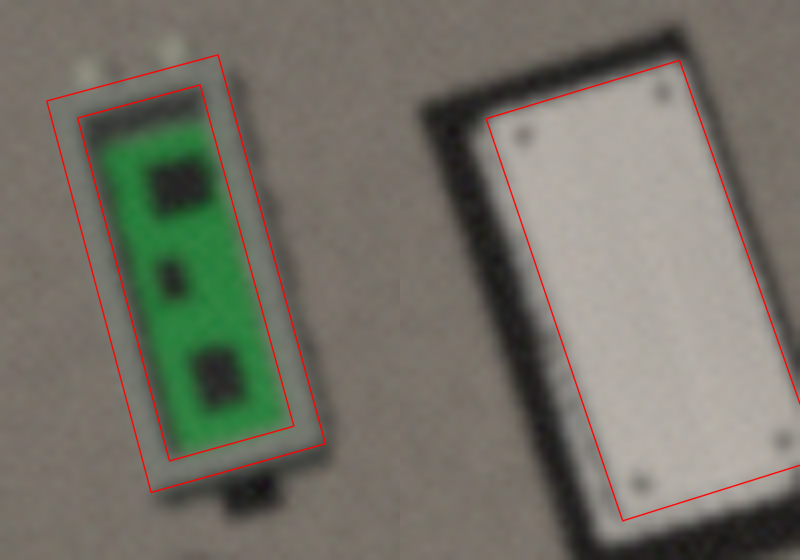

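View pics/e.png

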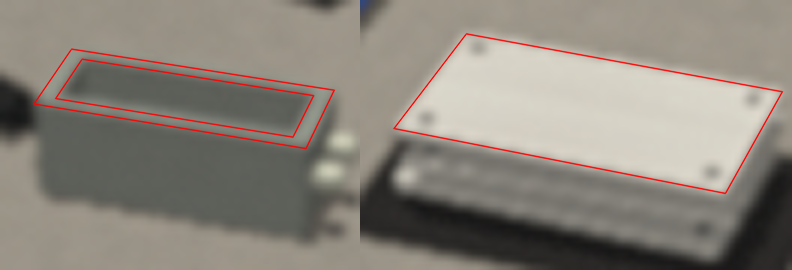

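```bash
cat >> h.py <<'E'
from scipy.spatial.transform import Rotation as Ro
def plan(pos,yaw,show=True):
    """remaining move to TCP pos, tool down with tool x at world yaw (deg); in tool axes, command units"""
    from bench import r
    o=r.get_obs();R=Ro.from_rotvec(o["orientation"])
    y=np.radians(yaw);T=Ro.from_matrix(np.array([[np.cos(y),np.sin(y),0],[np.sin(y),-np.cos(y),0],[0,0,-1]]))
    d=R.inv().apply(np.array(pos)-o["tcp_pos"]);tw=(R.inv()*T).as_rotvec()
    print("clock",o["clock"],"pos",o["tcp_pos"].round(4),"F",o["contact_force"].round(2),"w",round(o["grip_width"],4))
    print("mm",(d*1000).round(2),"units",(d/.12).round(4),"rot deg",np.degrees(tw).round(2),"units",(np.degrees(tw)/120).round(4))
E
python3 -c "
from h import *
plan((.554,-.2672,.27),-72.5)"
```

```text
clock 0.1 pos [ 0.247  -0.6279  0.4038] F [ 0.4   0.1  -0.27] w 0.0853
mm [-223.1  -417.74  134.13] units [-1.8591 -3.4812  1.1178] rot deg [0.01 0.09 3.97] units [0.0001 0.0008 0.0331]
```

Emit:
{"op": "apply_moves", "data": {
  "dp": [
    [-0.155,-0.29,0.093],
    [-0.155,-0.29,0.093],
    [-0.155,-0.29,0.093],
    [-0.155,-0.29,0.093],
    [-0.155,-0.29,0.093],
    [-0.155,-0.29,0.093],
    [-0.155,-0.29,0.093],
    [-0.155,-0.29,0.093],
    [-0.155,-0.29,0.093],
    [-0.155,-0.29,0.093],
    [-0.155,-0.29,0.093],
    [-0.155,-0.29,0.093],
    [0,0,0]
  ],
  "twist": [
    [0,0,0],
    [0,0,0],
    [0,0,0],
    [0,0,0],
    [0,0,0],
    [0,0,0],
    [0,0,0],
    [0,0,0],
    [0,0,0],
    [0,0,0],
    [0,0,0],
    [0,0,0],
    [0,0,0.033]
  ],
  "jaw": [0,0,0,0,0,0,0,0,0,0,0,0,0],
  "grip_force": 40
}}

```text
clock: 1.4
tcp_pos: [0.5623, -0.2547, 0.2586]
orientation: [2.526, -1.866, -0.014]
contact_force: [-0.9, 0.1, -0.0]
grip_width: 0.085
```

```bash
python3 -c "
from h import *
plan((.554,-.2672,.27),-72.5)"
```

```text
clock 1.4 pos [ 0.5623 -0.2547  0.2586] F [-0.85  0.06 -0.05] w 0.085
mm [  9.46  11.68 -11.35] units [ 0.0788  0.0973 -0.0946] rot deg [ 0.35  0.36 -0.4 ] units [ 0.0029  0.003  -0.0033]
```

Emit:
{"op": "apply_moves", "data": {
  "dp": [
    [0.079,0.097,-0.095],
    [0,0,0],
    [0,0,0]
  ],
  "twist": [
    [0.003,0.003,-0.003],
    [0,0,0],
    [0,0,0]
  ],
  "jaw": [33,33,33]
}}

```text
clock: 1.7
tcp_pos: [0.5529, -0.2681, 0.27]
orientation: [2.535, -1.853, -0.002]
contact_force: [-0.1, 0.4, 0.0]
grip_width: 0.0743
```

Run:
```python
from h import *
from bench import r
plan((.554,-.2672,.27),-72.5)
f=r.grab_frame("scene");np.savez("s1.npz",**f)
o=r.get_obs();W=cloud(f);R=Ro.from_rotvec(o["orientation"])
L=(W-o["tcp_pos"])@R.as_matrix()
m=(np.abs(L[...,0])<.07)&(np.abs(L[...,1])<.02)&(L[...,2]>.1)&(L[...,2]<.2)&(f["z_map"]>0)
p=L[m]
for s in(-1,1):
    q=p[p[:,0]*s>0];print(s,len(q),np.sort(q[:,2])[-15:].round(4),np.percentile(q[:,0],[2,50,98]).round(4))
v,u=np.where(m);print(u.min(),u.max(),v.min(),v.max())
cv2.imwrite("pics/s1.png",cv2.resize(f["color"][150:300,170:320,::-1],None,fx=4,fy=4,interpolation=2))
```

```text
clock 1.7 pos [ 0.5529 -0.2681  0.27  ] F [-0.12  0.36  0.01] w 0.0743
mm [-0.53 -1.29  0.04] units [-0.0044 -0.0107  0.0004] rot deg [0.1  0.01 0.17] units [0.0008 0.0001 0.0014]
-1 208 [0.1586 0.1586 0.1586 0.159  0.1591 0.1603 0.1611 0.1612 0.1614 0.1616
 0.1623 0.1624 0.1625 0.1629 0.163 ] [-0.0625 -0.0388 -0.0285]
1 274 [0.1558 0.1558 0.1564 0.157  0.1578 0.1592 0.1597 0.1598 0.1603 0.1607
 0.1614 0.1617 0.1618 0.1618 0.1632] [0.0348 0.0484 0.0691]
213 247 200 246
```

View pics/s1.png

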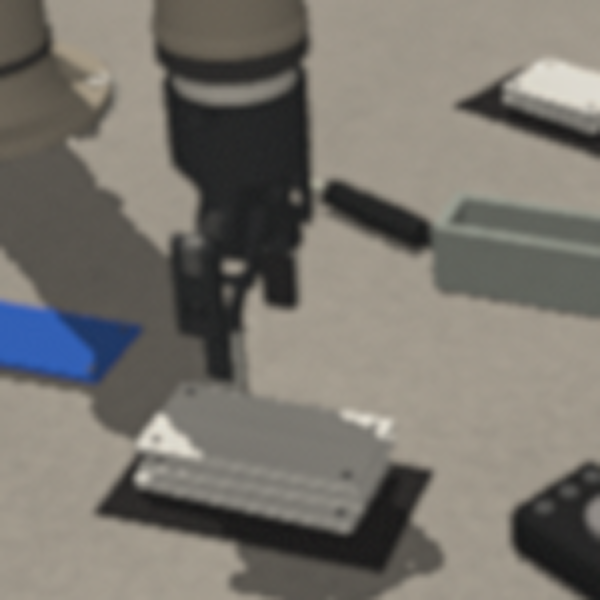

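Emit:
{"op": "apply_moves", "data": {
  "dp": [
    [-0.004,-0.011,0.1],
    [0,0,0.1],
    [0,0,0.1],
    [0,0,0.05],
    [0,0,0]
  ],
  "twist": [
    [0.001,0,0.001],
    [0,0,0],
    [0,0,0],
    [0,0,0],
    [0,0,0]
  ],
  "jaw": [33,33,33,33,33]
}}

```text
clock: 2.25
tcp_pos: [0.5521, -0.2702, 0.224]
orientation: [2.53, -1.861, -0.0]
contact_force: [-0.2, 0.1, -0.9]
grip_width: 0.0745
```

Run:
```python
from h import *
plan((.554,-.2672,.201),-72.5)
```

```text
clock 2.25 pos [ 0.5521 -0.2702  0.224 ] F [-0.25  0.12 -0.92] w 0.0745
mm [-2.33 -2.75 22.99] units [-0.0195 -0.0229  0.1916] rot deg [ 0.04 -0.02 -0.19] units [ 0.0003 -0.0002 -0.0016]
```

Emit:
{"op": "apply_moves", "data": {
  "dp": [
    [-0.02,-0.023,0],
    [0,0,0],
    [0,0,0]
  ],
  "twist": [
    [0,0,-0.001],
    [0,0,0],
    [0,0,0]
  ],
  "jaw": [33,33,33]
}}

```text
clock: 2.55
tcp_pos: [0.5544, -0.2666, 0.2237]
orientation: [2.532, -1.858, -0.001]
contact_force: [-0.6, -0.3, 0.5]
grip_width: 0.0744
```

Run:
```python
from h import *
plan((.554,-.2672,.201),-72.5)
```

```text
clock 2.55 pos [ 0.5544 -0.2666  0.2237] F [-0.6  -0.27  0.49] w 0.0744
mm [ 0.47  0.57 22.72] units [0.004  0.0047 0.1894] rot deg [ 0.05  0.   -0.03] units [ 0.0004  0.     -0.0003]
```

Emit:
{"op": "apply_moves", "data": {
  "dp": [
    [0.004,0.005,0.03],
    [0,0,0.04],
    [0,0,0.04],
    [0,0,0.03],
    [0,0,0.02],
    [0,0,0],
    [0,0,0]
  ],
  "twist": [
    [0,0,0],
    [0,0,0],
    [0,0,0],
    [0,0,0],
    [0,0,0],
    [0,0,0],
    [0,0,0]
  ],
  "jaw": [33,33,33,33,33,33,33]
}}

```text
clock: 3.25
tcp_pos: [0.5542, -0.2673, 0.2035]
orientation: [2.533, -1.858, 0.001]
contact_force: [0.2, 0.0, -0.1]
grip_width: 0.0744
```

Run:
```python
from h import *
from bench import r
plan((.554,-.2672,.201),-72.5)
f=r.grab_frame("scene");g=r.grab_frame("top")
A=cv2.resize(f["color"][190:300,190:290,::-1],None,fx=4,fy=4,interpolation=2)
B=cv2.resize(g["color"][150:260,290:390,::-1],None,fx=4,fy=4,interpolation=2)
cv2.imwrite("pics/s2.png",np.hstack([A,B]))
```

```text
clock 3.25 pos [ 0.5542 -0.2673  0.2035] F [ 0.17  0.02 -0.12] w 0.0744
mm [-0.2   0.19  2.45] units [-0.0017  0.0016  0.0204] rot deg [-0.   -0.05 -0.02] units [-0.     -0.0004 -0.0002]
```

View pics/s2.png

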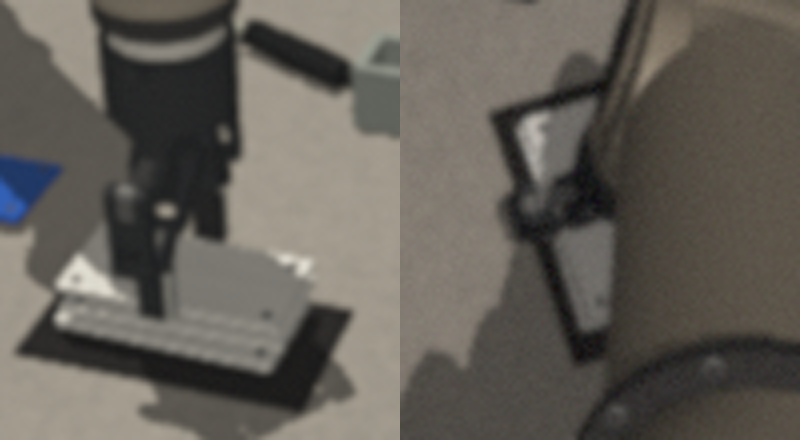

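Emit:
{"op": "apply_moves", "data": {
  "dp": [
    [0,0,0.021],
    [0,0,0],
    [0,0,0],
    [0,0,0],
    [0,0,0],
    [0,0,0]
  ],
  "twist": [
    [0,0,0],
    [0,0,0],
    [0,0,0],
    [0,0,0],
    [0,0,0],
    [0,0,0]
  ],
  "jaw": [33,33,45,60,100,100],
  "grip_force": 40
}}

```text
clock: 3.95
tcp_pos: [0.5545, -0.2675, 0.2018]
orientation: [2.533, -1.858, 0.003]
contact_force: [0.2, -0.2, -1.3]
grip_width: 0.0648
```

Run:
```python
from h import *
plan((.554,-.2672,.201),-72.5)
```

```text
clock 3.95 pos [ 0.5545 -0.2675  0.2018] F [ 0.17 -0.18 -1.3 ] w 0.0648
mm [-0.38  0.36  0.78] units [-0.0032  0.003   0.0065] rot deg [-0.06 -0.1  -0.03] units [-0.0005 -0.0008 -0.0003]
```

Emit:
{"op": "apply_moves", "data": {
  "dp": [
    [0,0,0],
    [0,0,-0.03],
    [0,0,-0.04],
    [0,0,-0.04],
    [0,0,0]
  ],
  "twist": [
    [0,0,0],
    [0,0,0],
    [0,0,0],
    [0,0,0],
    [0,0,0]
  ],
  "jaw": [100,100,100,100,100]
}}

```text
clock: 4.45
tcp_pos: [0.5538, -0.2671, 0.2149]
orientation: [2.533, -1.858, -0.0]
contact_force: [0.3, 0.9, -2.3]
grip_width: 0.0643
```

Run:
```python
from h import *
from bench import r
plan((.554,-.2672,.201),-72.5)
f=r.grab_frame("scene")
A=cv2.resize(f["color"][190:300,190:290,::-1],None,fx=5,fy=5,interpolation=2)
cv2.imwrite("pics/s3.png",A)
```

```text
clock 4.45 pos [ 0.5538 -0.2671  0.2149] F [ 0.34  0.88 -2.31] w 0.0643
mm [ 0.14 -0.15 13.94] units [ 0.0012 -0.0013  0.1162] rot deg [ 0.04 -0.01 -0.02] units [ 0.0003 -0.0001 -0.0002]
```

View pics/s3.png

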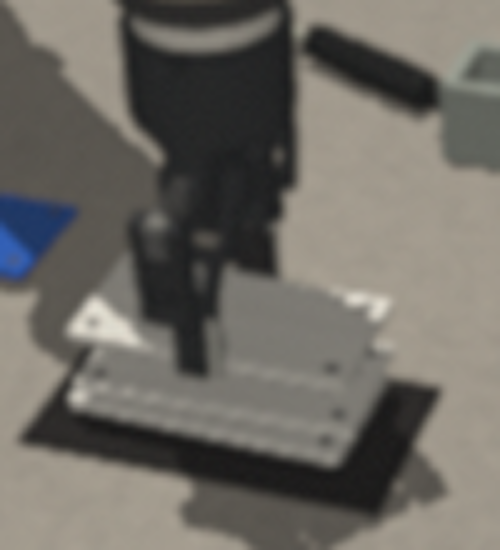

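Only the top cover has come up: the force reads 2.3 N, which is about 0.2 kg, and two covers remain on the pad. I'll raise it and check that it hangs level.

Emit:
{"op": "apply_moves", "data": {
  "dp": [
    [0,0,-0.12],
    [0,0,-0.15],
    [0,0,-0.15],
    [0,0,-0.12],
    [0,0,-0.06],
    [0,0,0],
    [0,0,0]
  ],
  "twist": [
    [0,0,0],
    [0,0,0],
    [0,0,0],
    [0,0,0],
    [0,0,0],
    [0,0,0],
    [0,0,0]
  ],
  "jaw": [100,100,100,100,100,100,100]
}}

```text
clock: 5.2
tcp_pos: [0.5534, -0.2669, 0.2924]
orientation: [2.533, -1.858, -0.001]
contact_force: [-0.6, -0.2, -2.0]
grip_width: 0.0649
```

Run:
```python
from h import *
from bench import r
plan((.5566,.0201,.29),-73.9)
f=r.grab_frame("scene");np.savez("s4.npz",**f)
A=cv2.resize(f["color"][150:300,180:330,::-1],None,fx=4,fy=4,interpolation=2)
cv2.imwrite("pics/s4.png",A)
```

```text
clock 5.2 pos [ 0.5534 -0.2669  0.2924] F [-0.64 -0.17 -2.02] w 0.0649
mm [-272.77  -89.29    2.3 ] units [-2.2731 -0.7441  0.0192] rot deg [0.07 0.01 1.38] units [0.0006 0.0001 0.0115]
```

View pics/s4.png

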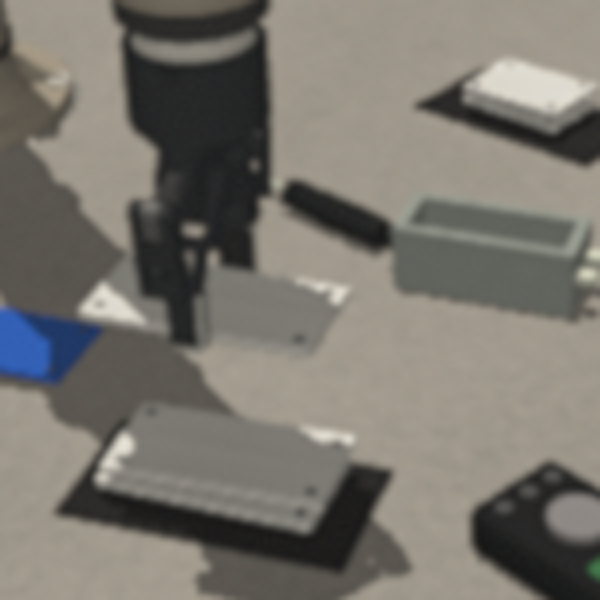

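Emit:
{"op": "apply_moves", "data": {
  "dp": [
    [-0.15,-0.05,0],
    [-0.28,-0.09,0],
    [-0.3,-0.1,0],
    [-0.3,-0.1,0],
    [-0.3,-0.1,0],
    [-0.3,-0.1,0],
    [-0.25,-0.08,0],
    [-0.15,-0.05,0],
    [-0.08,-0.02,0],
    [0,0,0],
    [0,0,0]
  ],
  "twist": [
    [0,0,0],
    [0,0,0],
    [0,0,0],
    [0,0,0],
    [0,0,0],
    [0,0,0],
    [0,0,0],
    [0,0,0],
    [0,0,0.011],
    [0,0,0],
    [0,0,0]
  ],
  "jaw": [100,100,100,100,100,100,100,100,100,100,100]
}}

```text
clock: 6.35
tcp_pos: [0.5537, 0.0084, 0.2825]
orientation: [2.502, -1.884, -0.02]
contact_force: [0.2, 0.1, -2.7]
grip_width: 0.0646
```

Run:
```python
from h import *
plan((.5566,.0201,.24),-73.9)
```

```text
clock 6.35 pos [0.5537 0.0084 0.2825] F [ 0.18  0.1  -2.69] w 0.0646
mm [-10.25  -6.65  42.41] units [-0.0854 -0.0554  0.3534] rot deg [ 0.9   0.25 -0.06] units [ 0.0075  0.0021 -0.0005]
```

Next I'll correct the lateral offset and tilt, lower to TCP z of about 0.25, then measure the held cover.

Emit:
{"op": "apply_moves", "data": {
  "dp": [
    [-0.085,-0.055,0.05],
    [0,0,0.09],
    [0,0,0.09],
    [0,0,0.05],
    [0,0,0],
    [0,0,0]
  ],
  "twist": [
    [0.0075,0.002,0],
    [0,0,0],
    [0,0,0],
    [0,0,0],
    [0,0,0],
    [0,0,0]
  ],
  "jaw": [100,100,100,100,100,100]
}}

```text
clock: 6.95
tcp_pos: [0.5571, 0.017, 0.2439]
orientation: [2.503, -1.894, -0.001]
contact_force: [-0.2, -0.0, -2.2]
grip_width: 0.0647
```

Run:
```python
from h import *
from bench import r
plan((.5566,.0201,.24),-73.9)
f=r.grab_frame("scene");np.savez("s5.npz",**f)
o=r.get_obs();p=o["tcp_pos"];z=p[2]-.1568
print(np.round(edgefit(f,p[0],p[1],16.1,.136,.066,z,3),4))
A=f["color"][165:255,240:365,::-1];A=cv2.resize(A,None,fx=6,fy=6,interpolation=cv2.INTER_CUBIC)
for R,c in((rect(p[0],p[1],np.radians(16.1),.136,.066,z),(0,0,255)),(rect(.5566,.0201,np.radians(16.1),.13,.056,.05),(0,255,0))):
    cv2.polylines(A,[(((proj(f,R)-[240,165]+.5)*6-.5)*16).round().astype(int)],True,c,1,16,4)
cv2.imwrite("pics/s5.png",A)
```

```text
clock 6.95 pos [0.5571 0.017  0.2439] F [-0.21 -0.01 -2.22] w 0.0647
mm [-3.11 -0.39  3.89] units [-0.0259 -0.0033  0.0324] rot deg [ 0.13 -0.06 -0.32] units [ 0.0011 -0.0005 -0.0027]
[5.59400e-01 1.25000e-02 1.47993e+01 1.51600e+00 1.53000e+02]
```

View pics/s5.png

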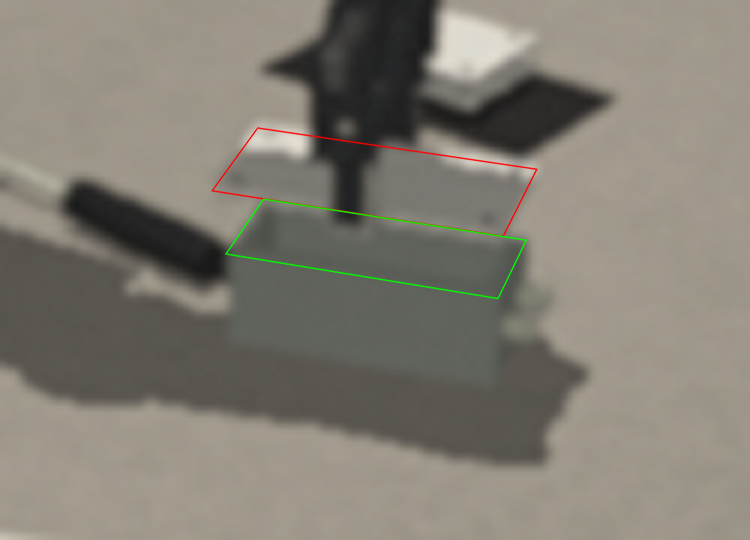

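The predicted outline sits on the held cover. I'll correct and lower to about 5 mm above the rim.

Emit:
{"op": "apply_moves", "data": {
  "dp": [
    [-0.026,-0.003,0],
    [0,0,0],
    [0,0,0.05],
    [0,0,0.07],
    [0,0,0.05],
    [0,0,0.02],
    [0,0,0],
    [0,0,0]
  ],
  "twist": [
    [0.001,0,-0.003],
    [0,0,0],
    [0,0,0],
    [0,0,0],
    [0,0,0],
    [0,0,0],
    [0,0,0],
    [0,0,0]
  ],
  "jaw": [100,100,100,100,100,100,100,100]
}}

```text
clock: 7.8
tcp_pos: [0.5569, 0.0202, 0.2198]
orientation: [-2.511, 1.887, -0.003]
contact_force: [-0.4, 0.8, -2.0]
grip_width: 0.0648
```

Run:
```python
from h import *
from bench import r
plan((.5566,.0201,.2128),-73.9)
f=r.grab_frame("scene");g=r.grab_frame("top")
o=r.get_obs();p=o["tcp_pos"];z=p[2]-.1568
ims=[]
for f,u,v,w,h in((f,250,170,100,75),(g,195,160,60,75)):
    A=f["color"][v:v+h,u:u+w,::-1];A=cv2.resize(A,None,fx=5,fy=5,interpolation=cv2.INTER_CUBIC)
    for R,c in((rect(p[0],p[1],np.radians(16.1),.136,.066,z),(0,0,255)),):
        cv2.polylines(A,[(((proj(f,R)-[u,v]+.5)*5-.5)*16).round().astype(int)],True,c,1,16,4)
    ims.append(A)
cv2.imwrite("pics/s6.png",np.hstack(ims))
```

```text
clock 7.8 pos [0.5569 0.0202 0.2198] F [-0.38  0.84 -2.03] w 0.0648
mm [0.01 0.3  7.02] units [0.0001 0.0025 0.0585] rot deg [-0.08 -0.08  0.06] units [-0.0007 -0.0007  0.0005]
```

View pics/s6.png

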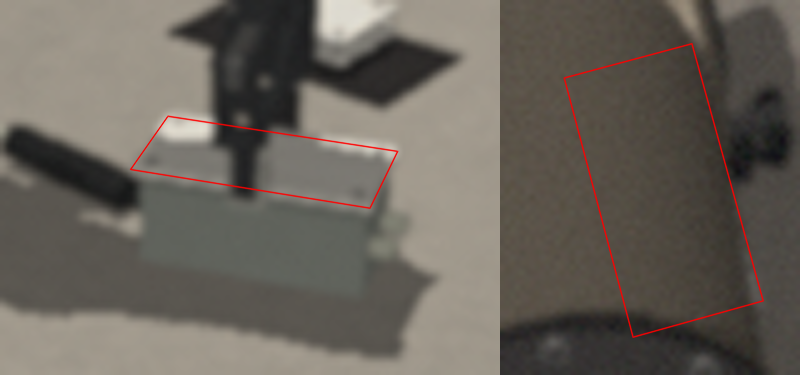

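Aligned within about 1 mm, 7 mm above the rim. I'll lower it gently until contact.

Emit:
{"op": "apply_moves", "data": {
  "dp": [
    [0,0.002,0.02],
    [0,0,0.02],
    [0,0,0.012],
    [0,0,0.008],
    [0,0,0]
  ],
  "twist": [
    [0,0,0],
    [0,0,0],
    [0,0,0],
    [0,0,0],
    [0,0,0]
  ],
  "jaw": [100,100,100,100,100]
}}

```text
clock: 8.4
tcp_pos: [0.557, 0.0201, 0.2129]
orientation: [-2.51, 1.886, -0.005]
contact_force: [-0.5, -0.1, -1.2]
grip_width: 0.0648
```

Run:
```python
from h import *
plan((.5566,.0201,.2128),-73.9)
```

```text
clock 8.4 pos [0.557  0.0201 0.2129] F [-0.51 -0.14 -1.25] w 0.0648
mm [-0.07  0.4   0.07] units [-0.0006  0.0034  0.0006] rot deg [-0.18 -0.1   0.05] units [-0.0015 -0.0009  0.0004]
```

Emit:
{"op": "apply_moves", "data": {
  "dp": [
    [0,0.003,0.008],
    [0,0,0]
  ],
  "twist": [
    [-0.001,0,0],
    [0,0,0]
  ],
  "jaw": [100,100]
}}

```text
clock: 8.6
tcp_pos: [0.5573, 0.0202, 0.213]
orientation: [-2.511, 1.887, -0.005]
contact_force: [-0.7, -0.3, -2.8]
grip_width: 0.0645
```

Emit:
{"op": "apply_moves", "data": {
  "dp": [
    [0,0,0.012],
    [0,0,0.012],
    [0,0,0]
  ],
  "twist": [
    [0,0,0],
    [0,0,0],
    [0,0,0]
  ],
  "jaw": [100,100,100]
}}

```text
clock: 8.9
tcp_pos: [0.5575, 0.0204, 0.2131]
orientation: [-2.511, 1.886, -0.007]
contact_force: [0.6, 0.4, -1.9]
grip_width: 0.0649
```

Run:
```python
from h import *
from bench import r
plan((.5566,.0201,.2128),-73.9)
f=r.grab_frame("scene");o=r.get_obs();print(o["tau"].round(2),o["moment"].round(2),o["contact_force"])
A=f["color"][170:245,250:350,::-1];cv2.imwrite("pics/s7.png",cv2.resize(A,None,fx=8,fy=8,interpolation=cv2.INTER_CUBIC))
```

```text
clock 8.9 pos [0.5575 0.0204 0.2131] F [ 0.58  0.38 -1.94] w 0.0649
mm [-0.01  0.98  0.32] units [-0.0001  0.0082  0.0026] rot deg [-0.19 -0.17  0.07] units [-0.0016 -0.0014  0.0006]
[ 0.00e+00 -5.52e+01 -2.20e-01 -1.89e+01  2.00e-02  7.00e-02 -0.00e+00] [ 0.02 -0.02  0.01] [ 0.37815933 -0.50808814 -2.54791688]
```

View pics/s7.png

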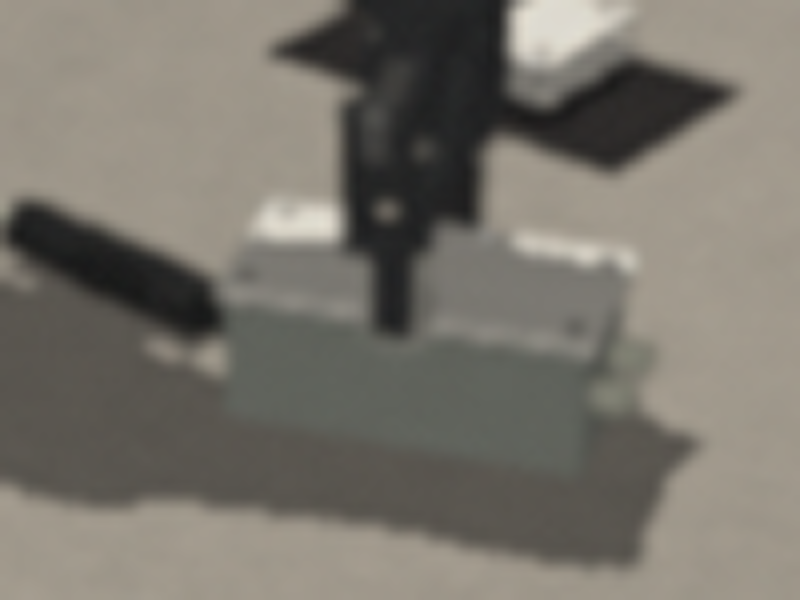

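Emit:
{"op": "apply_moves", "data": {
  "dp": [
    [0,0.008,0.02],
    [0,0,0]
  ],
  "twist": [
    [-0.0015,-0.0015,0],
    [0,0,0]
  ],
  "jaw": [100,100]
}}

```text
clock: 9.15
tcp_pos: [0.5581, 0.0201, 0.2132]
orientation: [-2.51, 1.885, -0.005]
contact_force: [0.1, -0.6, -2.8]
grip_width: 0.0651
```

Emit:
{"op": "apply_moves", "data": {
  "dp": [
    [0,0.01,0.02],
    [0,0.003,0.02]
  ],
  "twist": [
    [0,0,0],
    [0,0,0]
  ],
  "jaw": [100,100]
}}

```text
clock: 9.35
tcp_pos: [0.5579, 0.0201, 0.2124]
orientation: [-2.508, 1.884, -0.009]
contact_force: [-13.9, -1.4, 38.4]
grip_width: 0.0647
```

Run:
```python
from h import *
plan((.5566,.0201,.2128),-73.9)
```

```text
clock 9.35 pos [0.5579 0.0201 0.2124] F [-13.86  -1.37  38.37] w 0.0647
mm [-0.4   1.24 -0.37] units [-0.0033  0.0104 -0.003 ] rot deg [-0.42 -0.11  0.08] units [-0.0035 -0.0009  0.0007]
```

It's seated: contact at TCP z 0.2124, with 38 N. I'll relax the press and check lateral alignment before letting go.

Emit:
{"op": "apply_moves", "data": {
  "dp": [
    [0,0.008,-0.008],
    [0,0,0]
  ],
  "twist": [
    [-0.003,-0.001,0],
    [0,0,0]
  ],
  "jaw": [100,100]
}}

```text
clock: 9.55
tcp_pos: [0.5571, 0.0198, 0.2139]
orientation: [-2.511, 1.886, -0.002]
contact_force: [-0.4, 0.1, -2.7]
grip_width: 0.0649
```

Run:
```python
from h import *
from bench import r
plan((.5566,.0201,.2128),-73.9)
f=r.grab_frame("scene");
u,v,w,h=250,170,100,75
A=cv2.resize(f["color"][v:v+h,u:u+w,::-1],None,fx=8,fy=8,interpolation=cv2.INTER_CUBIC)
R=rect(.5566,.0201,np.radians(16.1),.136,.066,.056)
cv2.polylines(A,[(((proj(f,R)-[u,v]+.5)*8-.5)*16).round().astype(int)],True,(0,0,255),1,16,4)
cv2.imwrite("pics/s8.png",A)
```

```text
clock 9.55 pos [0.5571 0.0198 0.2139] F [-0.4   0.11 -2.74] w 0.0649
mm [-0.38  0.37  1.11] units [-0.0032  0.0031  0.0093] rot deg [-0.12  0.    0.09] units [-0.001   0.      0.0007]
```

View pics/s8.png

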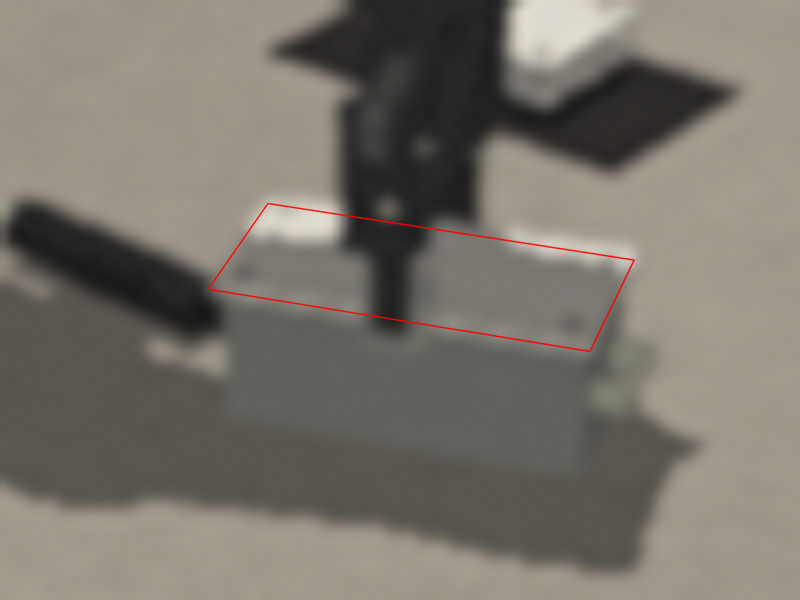

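Aligned to within 0.5 mm and about 1 mm off the rim. I'll lower that last millimetre and open.

Emit:
{"op": "apply_moves", "data": {
  "dp": [
    [-0.003,0.004,0.014],
    [0,0.003,0.008]
  ],
  "twist": [
    [-0.001,0,0],
    [-0.001,0,0]
  ],
  "jaw": [100,100]
}}

```text
clock: 9.8
tcp_pos: [0.5571, 0.02, 0.2127]
orientation: [2.512, -1.886, 0.001]
contact_force: [-5.5, 1.1, 18.6]
grip_width: 0.0649
```

Emit:
{"op": "apply_moves", "data": {
  "dp": [
    [0,0,0],
    [0,0,0],
    [0,0,0],
    [0,0,0]
  ],
  "twist": [
    [0,0,0],
    [0,0,0],
    [0,0,0],
    [0,0,0]
  ],
  "jaw": [45,25,10,10]
}}

```text
clock: 10.2
tcp_pos: [0.5572, 0.0201, 0.2116]
orientation: [2.511, -1.886, -0.0]
contact_force: [-0.1, -0.5, -0.7]
grip_width: 0.0824
```

Run:
```python
from h import *
plan((.5566,.0201,.2128),-73.9)
```

```text
clock 10.2 pos [0.5572 0.0201 0.2116] F [-0.1  -0.48 -0.65] w 0.0824
mm [-0.15  0.58 -1.24] units [-0.0013  0.0048 -0.0104] rot deg [ 0.05 -0.03  0.09] units [ 0.0004 -0.0003  0.0008]
```

Released. I'll go straight up, then move aside toward -y to clear the view.

Emit:
{"op": "apply_moves", "data": {
  "dp": [
    [0,0,-0.05],
    [0,0,-0.1],
    [0,0,-0.2],
    [0,0,-0.3],
    [0,0,-0.3],
    [0,0,-0.1],
    [0,0,0],
    [0.2,0,0],
    [0.35,0,0],
    [0.35,0,0],
    [0.35,0,0],
    [0.35,0,0],
    [0.35,0,0],
    [0.35,0,0],
    [0.35,0,0],
    [0.2,0,0],
    [0,0,0]
  ],
  "twist": [
    [0,0,0],
    [0,0,0],
    [0,0,0],
    [0,0,0],
    [0,0,0],
    [0,0,0],
    [0,0,0],
    [0,0,0],
    [0,0,0],
    [0,0,0],
    [0,0,0],
    [0,0,0],
    [0,0,0],
    [0,0,0],
    [0,0,0],
    [0,0,0],
    [0,0,0]
  ],
  "jaw": [0,0,0,0,0,0,0,0,0,0,0,0,0,0,0,0,0]
}}

```text
clock: 11.9
tcp_pos: [0.6531, -0.3173, 0.3301]
orientation: [2.513, -1.871, -0.026]
contact_force: [-0.3, -0.8, -0.9]
grip_width: 0.0853
```

Run:
```python
from h import *
from bench import r
f=r.grab_frame("scene");g=r.grab_frame("top");ims=[]
for f,u,v,w,h,s in((f,250,170,90,75,5),(g,195,160,65,75,5)):
    A=cv2.resize(f["color"][v:v+h,u:u+w,::-1],None,fx=s,fy=s,interpolation=cv2.INTER_CUBIC)
    R=rect(.5566,.0201,np.radians(16.1),.136,.066,.056)
    cv2.polylines(A,[(((proj(f,R)-[u,v]+.5)*s-.5)*16).round().astype(int)],True,(0,0,255),1,16,4)
    ims.append(A)
    W=cloud(f);m=(np.hypot(W[...,0]-.5566,W[...,1]-.02)<.085)&(W[...,2]>.048)&(W[...,2]<.064);p=W[m]
    print(len(p),cv2.minAreaRect((p[:,:2]*1000).astype(np.float32)))
    c=np.linalg.lstsq(np.c_[p[:,:2]-[.5566,.0201],np.ones(len(p))],p[:,2],rcond=None)[0];print("plane slope,z",c)
    for nm,c,zl,zh in [("long",(.554,-.2672),.024,.04),("short",(.441,.264),.024,.04)]:
        m=(np.hypot(W[...,0]-c[0],W[...,1]-c[1])<.085)&(W[...,2]>zl)&(W[...,2]<zh);q=W[m]
        if len(q)>50:print(nm,len(q),cv2.minAreaRect((q[:,:2]*1000).astype(np.float32)),q[:,2].mean())
cv2.imwrite("pics/s9.png",np.hstack(ims));cv2.imwrite("pics/t9.png",g["color"][:,:,::-1])
```

```text
670 ((557.2871704101562, 19.214534759521484), (136.08285522460938, 70.9053955078125), 15.678272247314453)
plane slope,z [-0.00658305  0.03242075  0.05709967]
long 1094 ((554.957275390625, -268.1955871582031), (137.4359130859375, 69.94572448730469), 19.40276336669922) 0.03197870498146339
short 271 ((443.12591552734375, 262.42315673828125), (73.43565368652344, 91.55447387695312), 88.28236389160156) 0.03237901907988055
1414 ((555.8598022460938, 20.983978271484375), (136.85572814941406, 66.11280822753906), 16.24423599243164)
plane slope,z [-0.00252779  0.00132606  0.05646026]
long 1276 ((553.872314453125, -266.19970703125), (135.7296142578125, 66.51482391357422), 19.166439056396484) 0.031455213457039236
short 1005 ((440.95281982421875, 263.9970703125), (67.46533203125, 91.93498992919922), 87.34088897705078) 0.03149062530946052
```

View pics/s9.png

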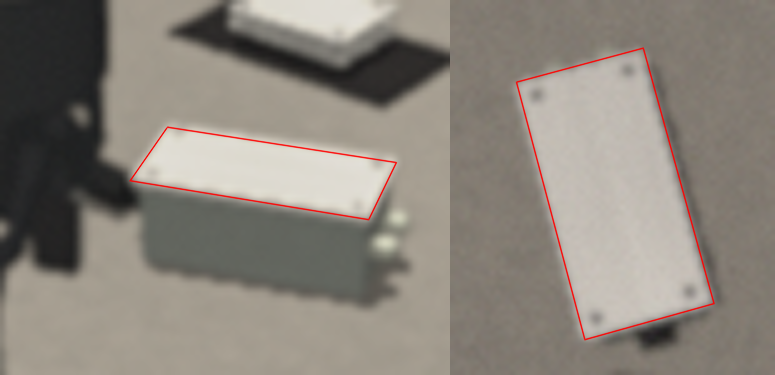

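View pics/t9.png

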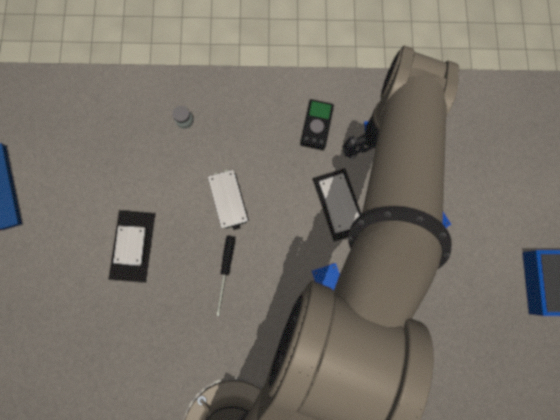

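```bash
python3 -c "
from bench import r
print(r.hand_in())"
```

```text
the job is handed in; nothing more can be done
None
```

The enclosure is closed. I gripped the top long cover by its long edges, lowered it onto the rim until it made contact, let go, backed the arm clear and handed the job in at about 12 s.

**Checks that agreed (both cameras, after release):**
- **Position:** the cover's centre is within about 1 mm of where I measured the enclosure's centre. It reads 15.7–16.2° against my 16.1° for the enclosure.
- **Height:** the top face is at about 56.5 mm, against 56 mm expected.
- **Flatness:** the top camera shows it level to within 0.003. The scene camera fitted a slope of 0.03, but that fit includes stray side-face points, so I relied on the top camera.
- **Other covers:** two long covers remain on their pad, and the short stack measures as it did at the start.

**Less certain:**
- **Next cover down:** it reads about 19.2° where the top cover had read 17.5°. I had no reading of it from before the grasp and did not compare pictures, so I can't say whether it lay that way or was turned slightly. I kept the fingertips in the gap above it by calculation.
- **Setting down:** two small overshoots pressed the held cover on the rim with about 38 N, then 19 N. After the first, I raised it about 1 mm and lowered it again before letting go.

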